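# Seat the mixing plate and take up the spatula

### The job

The white ceramic mixing plate has been put back carelessly: one end rides up on the rim of its cream palette tray. First ease the plate into the tray's recess and press it down with the fingers so that it sits level, then draw the mixing spatula (the instrument with the flat, round-ended blade) up out of the wooden instrument stand, and turn it from upright to level with the flat of its blade horizontal. Finish while still holding it like that, still with its blade about 10 cm above the middle of the mixing plate and resting on nothing; leave the other two instruments in the stand and do not disturb the jar and the bottle.

Things in the scene. Friction and masses are not known exactly. Their poses are not given: they have to be found in the camera images.
- tray: Cream palette tray, 170 (x) x 130 (y) x 20 mm high, fast on the bench, any yaw. Recess 116 (x) x 86 (y) mm, 12 mm deep: flat floor 8 mm, rim 20 mm above the bench. Rim 27 mm wide at the two x ends, 22 mm along the sides, where a finger notch (40 mm wide, down to 11 mm) is cut in the middle of each. Origin: centre of the underside, at bench height; z up.
- plate: White ceramic plate, 112 (x) x 82 (y) x 10 mm, 0.2 kg. Origin: centre of its underside; z out of its top. At the start x and y run along the tray's; the -x end is on the recess floor, 10 mm short of the recess end; the +x end lies 3 to 7 mm over the rim (tilt 0.11 rad). Pushed 4 to 9 mm by its raised end edge towards its low end, it drops in. Seated: underside 8 mm, top 18 mm above the bench.
- stand: Beech instrument block, 60 (x) x 190 (y) x 60 mm high, fast on the bench. Three vertical slots in a row at y = -70, 0 and +70 mm, each 10.5 (x) x 13.5 (y) mm and 50 mm deep, hold one instrument each (in any order), handle down, working end up. Origin: centre of the underside; z up.
- spatula: Loose steel spatula, 152 mm long, 0.055 kg, blade up in a slot. Origin: middle of the handle's foot, 10 mm above the bench at the start; z runs to the blade. Handle 9 (x) x 12 (y) mm, 100 mm long, upper half out of the block; thin neck to 114 mm; blade 16 mm wide (y), 3 mm thick (x), round end. x is square to the blade's flat. In the stand its axes run along the stand's (slot play 1.5 mm).
- spatula_grip (a point): Point on the spatula's axis, 88 mm from the foot, near the top of the handle: a good place to grip across the 12 mm width (y).
- spatula_blade (a point): Middle of the spatula's blade, on its axis, 132 mm from the foot, 20 mm from the blade's end.
- brush: Bystander: brush with pointed tuft and a handle of the same 9 x 12 x 100 mm, 152 mm long, in a slot of the stand like the spatula. Origin: the handle's foot, z along it to the tuft.
- plugger: Bystander: steel instrument with a thin round neck and a small cylindrical head (10 mm across), same handle, 148 mm long, in a slot of the stand. Origin: the handle's foot, z along it.
- jar: Bystander: white powder jar with screw cap, 45 mm across, 50 mm high, standing beyond the work. Origin: centre of the underside.
- flask: Bystander: white plastic bottle with a narrow neck, 38 mm across, 85 mm high, standing beyond the work. Origin: centre of the underside.

How it is judged:
By the outcome, as a careful person would: the job done as asked, in the order asked, and still so for the second after the job is handed in, while the arm keeps its last pose, push and grip.
It also fails if it takes over 62 s, if anything falls off the work surface, if the arm or the gripper's body presses on something with over 40 N, if the wrist force passes 120 N, or if a joint passes its speed limit or range.

### The arm

A 6-joint arm with a two-finger parallel gripper is mounted at the origin on the work surface. World frame = base frame: x ahead of the robot, y to its left, z up, the work surface at z = 0. Lengths are in m, angles in rad, forces in N, time in s.
With the tool pointing down it reaches from about 0.325 to 0.875 m from the base axis. Payload 4.4 kg.
Tool frame: the origin (TCP) lies midway between the tips of the shut fingers; the grasp point (between the pads) lies 19 mm behind it (ctrl.grip_depth is the distance from the TCP to the grasp point, in m); z points along the fingers, y is the line along which they close (so a half turn about z gives the same grasp; the last joint's range is limited). The gripper opens to 85 mm and grips with 20 to 120 N. Pads are 22 mm wide; open, the fingers measure 114 mm over their backs; the gripper's body (76 mm by 85 mm) begins 54 mm behind the grasp point. The pads swing forward as they close: fully open they stand 13 mm farther back than shut.
Start: joints at [-0.15, 0.207, 1.542, -0, 1.393, -0.15], TCP at [0.575, -0, 0.231] pointing down, gripper open.
Joint ranges: [-2.73, 2.73], [-0.86, 2.22], [0.23, 2.46], [-1.11, 4.25], [0.08, 2.63], [-2.82, 2.82]. Speed limits (rad/s): [2.79, 2.79, 3.14, 3.14, 3.14, 3.14].

### API

Orientations are given as a unit quaternion [x, y, z, w].
In Python, from plant import ctrl gives the robot as it stands.
- The arm moves only by the tool apply_moves, never from a script. Its argument "increments" is a list of rows, each an object of numbers: "jaw": the closure, from 0 (fully open) to 1 (shut); "dx", "dy", "dz": the shift along the world's x, y, z in cm; "turn": the turn about the world's z in rad. In form: [{"jaw": .., "dx": .., "dy": .., "dz": .., "turn": ..}, ...]. A call has 1 to 5 rows; each row shifts and turns the commanded pose from where the row before left it; what a row does not reach is not made up. A row lasts 1/12 s, in which the tool goes at most 41.7 mm and 7.16 degrees, less where a joint would pass 70% of its speed; a pose out of reach is approached as far as the arm can. A call with a gripper value outside its range is refused whole. The fingers move at their own pace and stop on an object; the grip force is fixed at half the most. Time passes only in rows, so rows that do not move let the fingers close. It gives the time, the measured TCP pose, the force, the opening and the grip force at its end, in the units of the state.
- ctrl.observe(): the state, without advancing time (a new reading comes with each control period).
- ctrl.snapshot(name): name is "scene" or "side" or "wrist"; returns (picture, depth): 400x640x3 uint8, red, green, blue; 400x640 float32, m along the optical axis (not along the pixel's ray), 0 where there is no reading.
- ctrl.camera_info(name): a dict with "intrinsics" (3x3 intrinsics, pixels), "rvec" (rotation vector, rad) and "tvec" (3), from world to camera coordinates, as OpenCV has them. Camera axes: x right, y down, z forward; pixel columns grow to the right and rows downward; lengths in m; the calibration is good to about 2 mm. A picture is of the moment at which its call begins: read the wrist's pose just before it. camera_info takes no time and is no camera call; for the wrist camera it gives the pose at the moment of the call.
- ctrl.hand_in(): hands the job in; it is judged then, once.
The state is a dict: "time": time; "joint_positions": joint angles; "qd": joint speeds; "effort": joint torques, N m; "tcp_pos": TCP position; "orientation": TCP orientation; "wrist_force": force on the tool from outside, world axes, zero at the start; "wrist_torque": the same for the moment, N m; "opening": opening from 0.0 (shut) to 1.0 (fully open); "grip_force": force on a finger pad.
Only numpy, scipy, OpenCV 4.12 (cv2) and the standard library are available. Lean on these libraries where they do the work, as an engineer would, in place of code of your own. Each camera call takes 0.05 s, during which the arm holds its last target. There are 200 camera calls.

## Working session

There is one attempt and no reset: what is moved stays moved. The work goes in short steps, Python scripts to look and compute and a tool call to move; the robot and the scene stay as the last step left them, time stands still between calls to the robot, and variables do not carry over. Pictures are saved under pics/ and viewed, at most 10 in all, crops included, and the job is handed in when it is done.

Besides the shell and the picture viewer there is one more tool, called after ">>>" as name(argument=value, ...), one argument or row to a line, values as JSON. apply_moves: Moves the arm, as the interface text tells. Its arguments: {"type":"object","properties":{"increments":{"type":"array"}},"required":["increments"]}

```bash
mkdir -p pics; ls; cat > h.py <<'E'
import numpy as np, cv2
from plant import ctrl
def snap(n):
    ci=ctrl.camera_info(n); p,d=ctrl.snapshot(n)
    R=cv2.Rodrigues(np.array(ci["rvec"],float))[0]; t=np.array(ci["tvec"],float).ravel(); K=np.array(ci["intrinsics"],float)
    return p,d,K,R,t
def cloud(d,K,R,t):
    v,u=np.mgrid[:d.shape[0],:d.shape[1]]
    c=np.stack([(u-K[0,2])/K[0,0]*d,(v-K[1,2])/K[1,1]*d,d],-1)
    return (c-t)@R
def ray(u,v,z,K,R,t):
    r=np.array([(u-K[0,2])/K[0,0],(v-K[1,2])/K[1,1],1])@R; o=-R.T@t
    return o+r*(z-o[2])/r[2]
def save(p,n): cv2.imwrite('pics/'+n,p[:,:,::-1])
E
python3 - <<'E'
from h import *
for n in ("scene","side"):
    p,d,K,R,t=snap(n); save(p,n+'0.png'); np.savez(n+'0.npz',p=p,d=d,K=K,R=R,t=t)
    print(n,-R.T@t,R[2])
print(ctrl.observe())
E
```

```text
pics
scene [ 0.93882161 -0.51987845  0.86019054] [-0.307       0.54962712 -0.77695626]
side [0.17634701 0.86847846 0.63500673] [ 0.42493984 -0.76710942 -0.48059262]
{'time': 0.1, 'joint_positions': array([-1.50508850e-01,  2.07369291e-01,  1.54287149e+00,  8.11174951e-06,
        1.39350380e+00, -1.50503957e-01]), 'qd': array([ 0.0003077 ,  0.00106859, -0.00362409, -0.00148167,  0.00041911,
        0.00027715]), 'effort': array([-6.50861111e-04, -3.84093010e+01, -2.92548752e+01, -2.51638894e-04,
        4.84987657e-03,  7.72491080e-05]), 'tcp_pos': array([5.74287417e-01, 9.42157791e-05, 2.30193648e-01]), 'orientation': array([ 7.07108611e-01,  7.07104133e-01, -6.34929209e-04, -8.68663277e-04]), 'wrist_force': array([ 0.02786241, -0.62921429,  0.60951204]), 'wrist_torque': array([-0.026836  , -0.01885063, -0.02587879]), 'grip_force': 0.0, 'opening': 0.9970455417926013}
```

View pics/scene0.png

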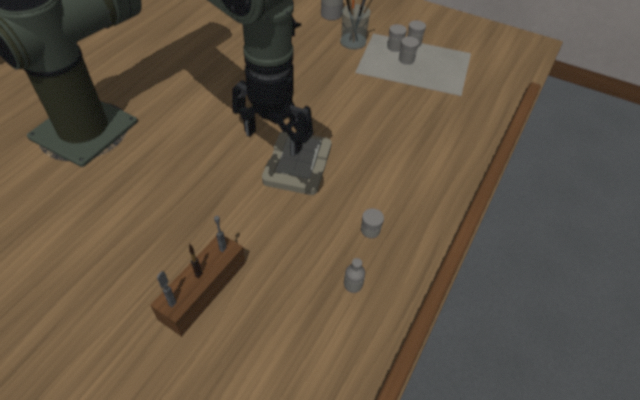

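View pics/side0.png

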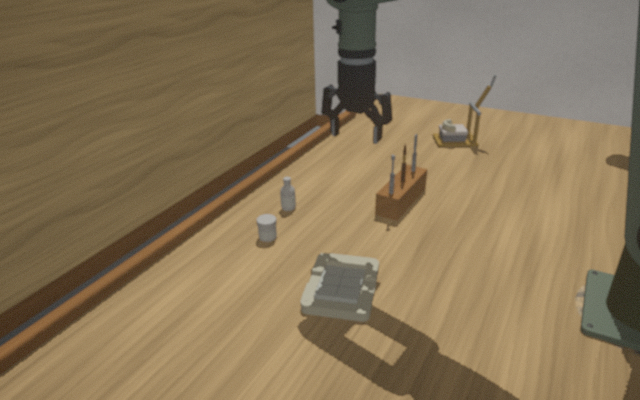

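Scene: the stand is at (200,280), with a flat-bladed instrument at (167,285), the brush at (195,262) and the plugger at (220,235); the tray is under the gripper at (297,165). Side: the tray is at (342,288) and the stand at (402,193).

```bash
cat > m.py <<'E'
from h import *
out=[]
for n,b,s in (("scene",(140,195,260,345),5),("side",(290,240,400,330),7)):
    f=np.load(n+'0.npz'); p,d,K,R,t=[f[k] for k in 'pdKRt']
    c=cloud(d,K,R,t); ok=d>0
    x0,y0,x1,y1=b
    out.append(cv2.resize(np.clip(p[y0:y1,x0:x1].astype(float)*1.5,0,255).astype('u1'),None,fx=s if n=='side' else 4,fy=s if n=='side' else 4,interpolation=cv2.INTER_CUBIC))
    for nm,ctr,r,lo,hi in (("stand",None,0,.054,.065),("tray",None,0,.014,.026)):
        m=ok&(c[...,2]>lo)&(c[...,2]<hi)
        reg=np.zeros_like(m)
        bb={'scene':{'stand':(145,225,255,335),'tray':(255,125,340,200)},'side':{'stand':(370,160,435,225),'tray':(295,245,385,325)}}[n][nm]
        reg[bb[1]:bb[3],bb[0]:bb[2]]=1; m&=reg
        m=cv2.morphologyEx(m.astype('u1'),cv2.MORPH_OPEN,np.ones((2,2)))>0
        P=c[m]; rect=cv2.minAreaRect((P[:,:2]*1000).astype('f4'))
        print(n,nm,m.sum(),P.mean(0).round(4),rect)
    # bench check, tips
    print('bench z',np.median(c[...,2][ok&(abs(c[...,2])<.02)]).round(4))
    bb={'scene':(145,205,255,320),'side':(370,125,435,200)}[n]
    reg=np.zeros_like(ok);reg[bb[1]:bb[3],bb[0]:bb[2]]=1
    m=reg&ok&(c[...,2]>.072)&(c[...,2]<.2)
    k,l,st,ce=cv2.connectedComponentsWithStats(m.astype('u1'))
    for i in range(1,k):
        if st[i,4]>8:
            P=c[l==i]; print(' inst',ce[i].round(),st[i,4],np.median(P[:,:2],0).round(4),P[:,2].max().round(3), P[P[:,2]<.105][:,:2].mean(0).round(4))
cv2.imwrite('pics/c1.png',out[0][:,:,::-1]);cv2.imwrite('pics/c2.png',out[1][:,:,::-1])
E
python3 m.py
```

```text
scene stand 2666 [ 0.5468 -0.2169  0.0623] ((678.96875, -360.7052917480469), (173.7093505859375, 584.177490234375), 41.950172424316406)
scene tray 2038 [0.5355 0.154  0.0203] ((678.570068359375, -147.97760009765625), (150.0459442138672, 895.3495483398438), 25.470413208007812)
bench z -0.0008
 inst [219. 233.] 173 [ 0.5454 -0.1395] 0.16 [ 0.5453 -0.1398]
 inst [194. 261.] 177 [ 0.542  -0.2097] 0.162 [ 0.5418 -0.2098]
 inst [165. 286.] 271 [ 0.5371 -0.2787] 0.162 [ 0.5383 -0.2792]
side stand 762 [ 0.526  -0.1879  0.0593] ((408.3682556152344, 242.20767211914062), (115.36506652832031, 1330.74658203125), 15.373995780944824)
side tray 2826 [0.5107 0.1861 0.0209] ((396.0330505371094, 489.6732177734375), (139.70736694335938, 864.5828247070312), 20.932313919067383)
bench z -0.0011
 inst [415. 151.] 123 [ 0.5296 -0.2734] 0.161 [ 0.5297 -0.273 ]
 inst [404. 162.] 122 [ 0.5335 -0.2033] 0.16 [ 0.5333 -0.2029]
 inst [392. 173.] 125 [ 0.5369 -0.1338] 0.157 [ 0.5367 -0.1332]
```

View pics/c1.png

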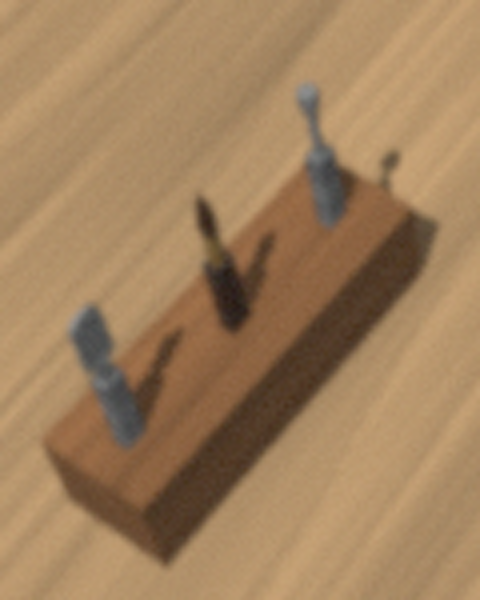

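View pics/c2.png

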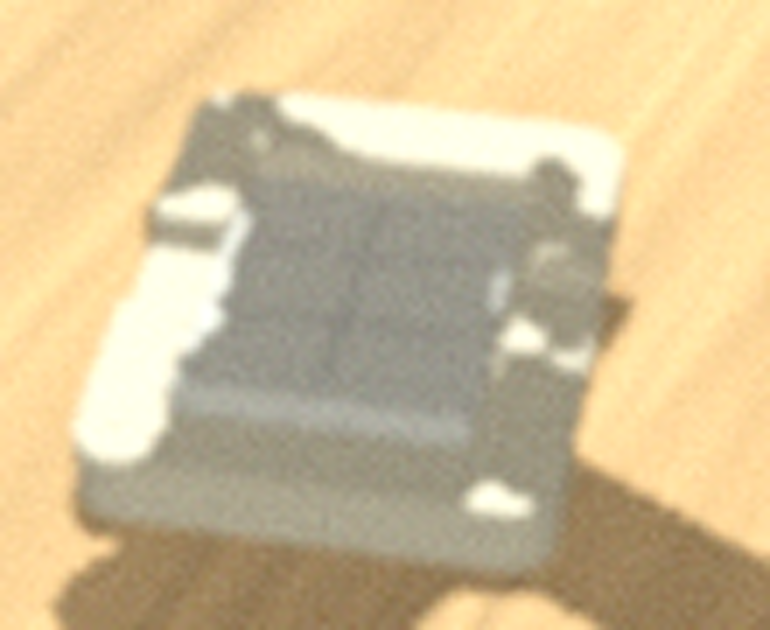

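The flat-bladed instrument at crop 1 (95,345) is the spatula, in the stand's -y slot. Crop 2 shows the plate's raised end edge as the light strip at (320,405), the end nearest the side camera (+y); the low end is at (370,175).

```bash
cat > m2.py <<'E'
from h import *
for n in ("scene","side"):
    f=np.load(n+'0.npz'); p,d,K,R,t=[f[k] for k in 'pdKRt']
    c=cloud(d,K,R,t); ok=d>0
    bb={'scene':{'stand':(145,225,255,335),'tray':(255,125,340,200)},'side':{'stand':(370,160,435,225),'tray':(295,245,385,325)}}[n]
    for nm,lo,hi in (("stand",.052,.068),("tray",.014,.034)):
        x0,y0,x1,y1=bb[nm]; reg=np.zeros_like(ok); reg[y0:y1,x0:x1]=1
        m=(reg&ok&(c[...,2]>lo)&(c[...,2]<hi)).astype('u1')
        k,l,st,ce=cv2.connectedComponentsWithStats(m,connectivity=4); i=1+st[1:,4].argmax()
        P=c[l==i]
        mean=np.median(P,0); P=P[np.linalg.norm(P[:,:2]-mean[:2],axis=1)<.13]
        print(n,nm,len(P),P.mean(0).round(4),cv2.minAreaRect((P[:,:2]*1000).astype('f4')))
        if nm=='tray':
            q=cv2.minAreaRect((P[:,:2]*1000).astype('f4')); B=cv2.boxPoints(q)/1000
            e=max(((B[1]-B[0]),(B[2]-B[1])),key=np.linalg.norm); e/=np.linalg.norm(e); e*=np.sign(e[1]); g=np.array([-e[1],e[0]]); ctr=np.array(q[0])/1000
            L=(P[:,:2]-ctr)@np.stack([e,g],1)
            for a in np.arange(-.085,.086,.005):
                w=(abs(L[:,0]-a)<.0025)&(abs(L[:,1])<.03)
                if w.sum(): print(round(a,3),(np.median(P[w,2])*1000).round(1),w.sum(),end=' | ')
            print(e)
E
python3 m2.py
```

```text
scene stand 2767 [ 0.5429 -0.2154  0.0592] ((539.3231811523438, -207.62026977539062), (190.8975372314453, 62.93368148803711), 87.05540466308594)
scene tray 2292 [0.5307 0.1623 0.0203] ((522.57470703125, 175.12179565429688), (130.81187438964844, 174.21788024902344), 16.138916015625)
-0.085 17.9 52 | -0.08 19.0 47 | -0.075 18.9 46 | -0.07 19.7 42 | -0.065 19.2 42 | -0.06 18.6 43 | -0.055 18.1 5 | -0.05 16.4 10 | -0.045 16.9 48 | -0.04 17.8 48 | -0.035 18.5 41 | -0.03 19.5 50 | -0.025 19.8 41 | -0.02 20.0 43 | -0.015 20.1 39 | -0.01 20.9 50 | -0.005 21.5 46 | 0.0 22.6 39 | 0.005 22.2 36 | 0.01 23.0 31 | 0.015 24.3 25 | 0.02 24.5 25 | 0.025 24.9 24 | 0.03 25.8 19 | 0.035 26.2 22 | 0.04 27.6 20 | 0.045 27.4 19 | 0.05 27.6 15 | 0.055 28.7 10 | 0.06 29.0 13 | 0.065 28.8 4 | 0.075 19.7 7 | 0.08 19.1 9 | 0.085 18.5 6 | [-0.27796724  0.96059054]
side stand 819 [ 0.5304 -0.1926  0.0583] ((534.4147338867188, -205.69773864746094), (195.29750061035156, 63.267433166503906), 86.5255126953125)
side tray 3392 [0.5128 0.1894 0.0208] ((517.8055419921875, 177.2314910888672), (130.47879028320312, 175.20140075683594), 16.221712112426758)
-0.085 18.4 28 | -0.08 18.9 34 | -0.075 19.0 45 | -0.07 18.9 36 | -0.065 19.1 47 | -0.06 17.6 72 | -0.055 18.3 12 | -0.05 15.2 2 | -0.045 17.3 27 | -0.04 17.8 42 | -0.035 18.4 39 | -0.03 18.8 35 | -0.025 19.1 42 | -0.02 20.4 39 | -0.015 20.9 40 | -0.01 21.2 32 | -0.005 22.2 49 | 0.0 22.4 41 | 0.005 23.3 43 | 0.01 23.2 49 | 0.015 24.1 38 | 0.02 25.0 48 | 0.025 25.0 47 | 0.03 25.7 46 | 0.035 26.7 41 | 0.04 27.4 44 | 0.045 27.5 49 | 0.05 28.3 51 | 0.055 28.8 50 | 0.06 28.4 89 | 0.065 23.5 159 | 0.07 18.8 61 | 0.075 18.9 61 | 0.08 18.8 64 | 0.085 17.6 84 | [-0.27935472  0.9601879 ]
```

>>> apply_moves(
  increments=[
    {"jaw":1,"dx":-0.78,"dy":2.58,"dz":-0.5,"turn":0.057},
    {"jaw":1,"dx":-0.78,"dy":2.58,"dz":-0.5,"turn":0.057},
    {"jaw":1,"dx":-0.78,"dy":2.58,"dz":-0.5,"turn":0.057},
    {"jaw":1,"dx":-0.78,"dy":2.58,"dz":-0.5,"turn":0.056},
    {"jaw":1,"dx":-0.78,"dy":2.58,"dz":-0.5,"turn":0.056},
  ],
)

```text
time: 0.52
tcp_pos: [0.5351, 0.13, 0.2054]
orientation: [0.599, 0.8, -0.0, -0.0]
wrist_force: [0.5, 0.0, -0.5]
opening: 0.298
grip_force: 0.0
```

>>> apply_moves(
  increments=[
    {"jaw":1,"dx":-0.78,"dy":2.58,"dz":-0.5},
    {"jaw":1,"dx":-0.78,"dy":2.58,"dz":-0.5},
    {"jaw":1,"dx":-0.78,"dy":2.58,"dz":-0.5},
    {"jaw":1,"dx":-0.78,"dy":2.58,"dz":-0.5},
    {"jaw":1,"dx":-0.78,"dy":2.58,"dz":-0.5},
  ],
)

```text
$.increments[0]: bad value
```

>>> apply_moves(
  increments=[
    {"jaw":1,"dz":-3},
    {"jaw":1,"dz":-3},
    {"jaw":1,"dz":-3},
    {"jaw":1},
    {"jaw":1},
  ],
)

```text
$.increments[0]: bad value
```

>>> apply_moves(
  increments=[
    {"jaw":1,"dx":-0.78,"dy":2.56,"dz":-0.5,"turn":0},
    {"jaw":1,"dx":-0.78,"dy":2.56,"dz":-0.5,"turn":0},
    {"jaw":1,"dx":-0.78,"dy":2.56,"dz":-0.5,"turn":0},
    {"jaw":1,"dx":-0.78,"dy":2.56,"dz":-0.5,"turn":0},
    {"jaw":1,"dx":-0.76,"dy":2.54,"dz":-0.5,"turn":0},
  ],
)

```text
time: 0.93
tcp_pos: [0.4962, 0.2579, 0.1805]
orientation: [0.6, 0.8, -0.0, -0.0]
wrist_force: [-0.3, 0.3, 0.1]
opening: 0.001
grip_force: 0.0
```

>>> apply_moves(
  increments=[
    {"jaw":1,"dx":0,"dy":0,"dz":-3.5,"turn":0},
    {"jaw":1,"dx":0,"dy":0,"dz":-3.5,"turn":0},
    {"jaw":1,"dx":0,"dy":0,"dz":-3.5,"turn":0},
    {"jaw":1,"dx":0,"dy":0,"dz":-3,"turn":0},
    {"jaw":1,"dx":0,"dy":0,"dz":0,"turn":0},
  ],
)

```text
time: 1.35
tcp_pos: [0.4905, 0.2547, 0.0389]
orientation: [0.6, 0.8, -0.006, -0.004]
wrist_force: [-2.0, -0.4, -0.9]
opening: 0.005
grip_force: 0.0
```

```bash
python3 - <<'E'
from h import *
p,d,K,R,t=snap("side"); x0,y0,x1,y1=260,190,420,330
save(cv2.resize(np.clip(p[y0:y1,x0:x1]*1.3,0,255).astype('u1'),None,fx=4,fy=4,interpolation=cv2.INTER_CUBIC),'push0.png')
o=ctrl.observe();print(o['tcp_pos'],o['wrist_force'],o['opening'])
E
```

```text
[0.49299415 0.2554575  0.04214467] [-0.23525609 -1.25151021  0.52097699] -0.006152083254024113
```

View pics/push0.png

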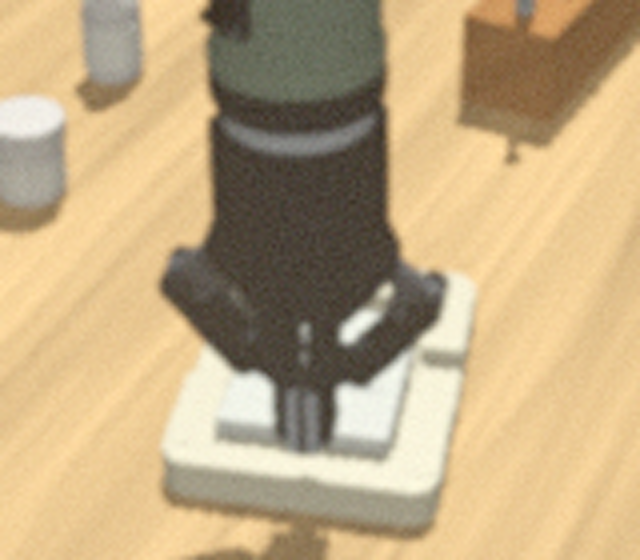

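Side view: the shut fingers are above the rim just beyond the plate's raised end (tips at (303,440)). I'll settle, then lower.

>>> apply_moves(
  increments=[
    {"jaw":1,"dx":0,"dy":0,"dz":-0.5,"turn":0},
    {"jaw":1,"dx":0,"dy":0,"dz":-0.5,"turn":0},
    {"jaw":1,"dx":0,"dy":0,"dz":-0.5,"turn":0},
    {"jaw":1,"dx":0,"dy":0,"dz":0,"turn":0},
    {"jaw":1,"dx":0,"dy":0,"dz":0,"turn":0},
  ],
)

```text
time: 1.82
tcp_pos: [0.4978, 0.257, 0.0322]
orientation: [0.6, 0.8, 0.001, 0.0]
wrist_force: [0.8, 0.0, 0.1]
opening: 0.0
grip_force: 0.0
```

>>> apply_moves(
  increments=[
    {"jaw":1,"dx":0,"dy":0,"dz":0,"turn":0},
    {"jaw":1,"dx":0,"dy":0,"dz":0,"turn":0},
    {"jaw":1,"dx":0,"dy":0,"dz":0,"turn":0},
    {"jaw":1,"dx":0,"dy":0,"dz":0,"turn":0},
    {"jaw":1,"dx":0,"dy":0,"dz":0,"turn":0},
  ],
)

```text
time: 2.23
tcp_pos: [0.4973, 0.2568, 0.0314]
orientation: [0.6, 0.8, 0.0, 0.0]
wrist_force: [-0.0, 0.2, -0.4]
opening: 0.004
grip_force: 0.0
```

>>> apply_moves(
  increments=[
    {"jaw":1,"dx":0,"dy":0,"dz":-0.4,"turn":0},
    {"jaw":1,"dx":0,"dy":0,"dz":-0.4,"turn":0},
    {"jaw":1,"dx":0.11,"dy":-0.38,"dz":0,"turn":0},
    {"jaw":1,"dx":0.11,"dy":-0.38,"dz":0,"turn":0},
    {"jaw":1,"dx":0.06,"dy":-0.19,"dz":0,"turn":0},
  ],
)

```text
time: 2.65
tcp_pos: [0.4999, 0.2468, 0.023]
orientation: [0.6, 0.8, -0.0, -0.0]
wrist_force: [0.1, 0.6, -0.6]
opening: -0.002
grip_force: 0.3
```

>>> apply_moves(
  increments=[
    {"jaw":1,"dx":0.03,"dy":-0.1,"dz":0,"turn":0},
    {"jaw":1,"dx":0.03,"dy":-0.1,"dz":0,"turn":0},
    {"jaw":1,"dx":0.03,"dy":-0.1,"dz":0,"turn":0},
    {"jaw":1,"dx":0.03,"dy":-0.1,"dz":0,"turn":0},
    {"jaw":1,"dx":0,"dy":0,"dz":0,"turn":0},
  ],
)

```text
time: 3.07
tcp_pos: [0.5013, 0.2431, 0.0234]
orientation: [0.6, 0.8, 0.0, 0.0]
wrist_force: [0.3, 0.5, 0.3]
opening: 0.002
grip_force: 0.1
```

>>> apply_moves(
  increments=[
    {"jaw":1,"dx":0.03,"dy":-0.1,"dz":0,"turn":0},
    {"jaw":1,"dx":0.03,"dy":-0.1,"dz":0,"turn":0},
    {"jaw":1,"dx":0.03,"dy":-0.1,"dz":0,"turn":0},
    {"jaw":1,"dx":0,"dy":0,"dz":0,"turn":0},
    {"jaw":1,"dx":0,"dy":0,"dz":0,"turn":0},
  ],
)

```text
time: 3.48
tcp_pos: [0.5022, 0.2402, 0.0234]
orientation: [0.6, 0.8, 0.0, 0.0]
wrist_force: [-0.4, 0.1, -0.3]
opening: 0.001
grip_force: 0.0
```

```bash
cat > chk.py <<'E'
from h import *
p,d,K,R,t=snap("side"); c=cloud(d,K,R,t); P=c[(d>0)&(c[...,2]>.003)&(c[...,2]<.04)]
e=np.array([-.279,.960]); g=np.array([-e[1],e[0]]); L=(P[:,:2]-[.52,.1762])@np.stack([e,g],1)
for lo,hi in ((-.036,-.02),(.02,.036)):
  for a in np.arange(-.07,.086,.01):
    w=(abs(L[:,0]-a)<.003)&(L[:,1]>lo)&(L[:,1]<hi)
    if w.sum()>3: print(round(a,3),(np.median(P[w,2])*1000).round(1),end=' | ')
  print()
o=ctrl.observe();q=o['tcp_pos'];print(q,(q[:2]-[.52,.1762])@e,o['wrist_force'].round(1))
E
python3 chk.py
```

```text
0.02 17.0 | 0.03 16.5 | 0.04 16.9 | 0.05 17.1 | 0.06 19.2 | 0.07 18.8 | 0.08 18.8 | 
0.0 16.7 | 0.01 16.9 | 0.02 16.8 | 0.03 17.3 | 0.04 16.9 | 0.05 17.3 | 0.06 17.9 | 0.07 19.2 | 0.08 19.2 | 
[0.50219737 0.24023058 0.02333176] 0.06643628703067116 [0.2 0.1 0.3]
```

The plate has dropped in (top about 17–18 mm all along). Now I'll press it down.

>>> apply_moves(
  increments=[
    {"jaw":1,"dx":0,"dy":0,"dz":0.8,"turn":0},
    {"jaw":1,"dx":0.28,"dy":-0.96,"dz":0.4,"turn":0},
    {"jaw":1,"dx":0.28,"dy":-0.96,"dz":0,"turn":0},
    {"jaw":1,"dx":0.28,"dy":-0.96,"dz":0,"turn":0},
    {"jaw":1,"dx":0,"dy":0,"dz":-0.6,"turn":0},
  ],
)

```text
time: 3.95
tcp_pos: [0.5126, 0.2096, 0.0305]
orientation: [0.601, 0.799, 0.001, 0.001]
wrist_force: [0.4, -0.3, 0.7]
opening: 0.001
grip_force: 0.0
```

>>> apply_moves(
  increments=[
    {"jaw":1,"dx":0,"dy":0,"dz":-0.6,"turn":0},
    {"jaw":1,"dx":0,"dy":0,"dz":-0.2,"turn":0},
    {"jaw":1,"dx":0,"dy":0,"dz":-0.2,"turn":0},
    {"jaw":1,"dx":0,"dy":0,"dz":-0.1,"turn":0},
    {"jaw":1,"dx":0,"dy":0,"dz":-0.1,"turn":0},
  ],
)

```text
time: 4.37
tcp_pos: [0.5096, 0.2113, 0.018]
orientation: [0.6, 0.8, -0.001, -0.001]
wrist_force: [-6.5, -3.9, 16.4]
opening: 0.0
grip_force: 8.6
```

>>> apply_moves(
  increments=[
    {"jaw":1,"dx":0,"dy":0,"dz":0,"turn":0},
    {"jaw":1,"dx":0,"dy":0,"dz":0,"turn":0},
  ],
)

```text
time: 4.53
tcp_pos: [0.5096, 0.2113, 0.0181]
orientation: [0.6, 0.8, -0.001, -0.001]
wrist_force: [-4.6, -2.9, 10.5]
opening: 0.003
grip_force: 4.9
```

>>> apply_moves(
  increments=[
    {"jaw":1,"dx":0,"dy":0,"dz":1,"turn":0},
    {"jaw":1,"dx":0.56,"dy":-1.92,"dz":0,"turn":0},
    {"jaw":1,"dx":0.56,"dy":-1.92,"dz":0,"turn":0},
    {"jaw":1,"dx":0.56,"dy":-1.92,"dz":0,"turn":0},
    {"jaw":1,"dx":0.28,"dy":-0.96,"dz":-0.4,"turn":0},
  ],
)

```text
time: 4.95
tcp_pos: [0.5318, 0.1432, 0.0244]
orientation: [0.601, 0.8, 0.001, 0.001]
wrist_force: [0.6, -0.0, -0.0]
opening: -0.001
grip_force: 0.0
```

>>> apply_moves(
  increments=[
    {"jaw":1,"dx":0,"dy":0,"dz":-0.3,"turn":0},
    {"jaw":1,"dx":0,"dy":0,"dz":-0.3,"turn":0},
    {"jaw":1,"dx":0,"dy":0,"dz":0,"turn":0},
    {"jaw":1,"dx":0,"dy":0,"dz":0,"turn":0},
  ],
)

```text
time: 5.28
tcp_pos: [0.5304, 0.1443, 0.0181]
orientation: [0.6, 0.8, -0.001, 0.001]
wrist_force: [-1.3, -4.3, 5.5]
opening: -0.001
grip_force: 3.6
```

>>> apply_moves(
  increments=[
    {"jaw":1,"dx":0,"dy":0,"dz":3,"turn":0},
    {"jaw":1,"dx":0,"dy":0,"dz":3.5,"turn":0},
    {"jaw":1,"dx":0,"dy":0,"dz":3.5,"turn":0},
    {"jaw":1,"dx":0,"dy":0,"dz":3.5,"turn":0},
    {"jaw":0,"dx":0,"dy":0,"dz":3.5,"turn":0},
  ],
)

```text
time: 5.7
tcp_pos: [0.529, 0.1457, 0.1882]
orientation: [0.6, 0.8, -0.0, -0.001]
wrist_force: [0.9, -0.7, 0.6]
opening: 0.13
grip_force: 0.0
```

>>> apply_moves(
  increments=[
    {"jaw":0,"dx":0,"dy":-2,"dz":3,"turn":0},
    {"jaw":0,"dx":0,"dy":-3.5,"dz":1,"turn":0},
    {"jaw":0,"dx":0,"dy":-3.5,"dz":0,"turn":0},
    {"jaw":0,"dx":0,"dy":-3.5,"dz":0,"turn":0},
    {"jaw":0,"dx":0,"dy":-3.5,"dz":0,"turn":0},
  ],
)

```text
time: 6.12
tcp_pos: [0.5299, -0.0155, 0.2273]
orientation: [0.599, 0.8, 0.0, -0.0]
wrist_force: [0.4, -0.0, -0.8]
opening: 0.852
grip_force: 0.0
```

```bash
sed 's/((-.036,-.02),(.02,.036))/((-.036,-.02),(-.01,.01),(.02,.036))/' chk.py > chk2.py; python3 chk2.py
```

```text
-0.07 19.5 | -0.06 18.4 | -0.05 16.6 | -0.04 17.6 | -0.03 16.8 | -0.02 16.5 | -0.01 17.2 | 0.0 16.9 | 0.01 16.5 | 0.02 17.3 | 0.03 16.8 | 0.04 16.9 | 0.05 16.7 | 0.06 18.9 | 0.07 18.8 | 0.08 18.7 | 
-0.07 18.7 | -0.06 19.1 | -0.05 16.9 | -0.04 16.9 | -0.03 16.9 | -0.02 16.7 | -0.01 16.8 | 0.0 16.2 | 0.01 16.9 | 0.02 16.7 | 0.03 16.6 | 0.04 16.9 | 0.05 17.3 | 0.06 18.3 | 0.07 19.2 | 0.08 18.5 | 
-0.07 18.7 | -0.06 18.1 | -0.05 16.5 | -0.04 16.5 | -0.03 16.8 | -0.02 17.1 | -0.01 16.7 | 0.0 16.5 | 0.01 16.5 | 0.02 17.3 | 0.03 17.1 | 0.04 16.8 | 0.05 16.8 | 0.06 19.3 | 0.07 18.8 | 0.08 18.7 | 
[ 0.53001818 -0.02202738  0.2271181 ] -0.1930933523408725 [ 1.  -4.3  0.9]
```

>>> apply_moves(
  increments=[
    {"jaw":0.5,"dx":0,"dy":-2.5,"dz":0,"turn":0.11},
    {"jaw":0.5,"dx":0,"dy":-2.5,"dz":0,"turn":0.11},
    {"jaw":0.5,"dx":0,"dy":-2.5,"dz":0,"turn":0.11},
    {"jaw":0.5,"dx":0,"dy":-2.5,"dz":0,"turn":0.11},
    {"jaw":0.5,"dx":0,"dy":-2.5,"dz":0,"turn":0.11},
  ],
)

```text
time: 6.58
tcp_pos: [0.53, -0.1402, 0.2266]
orientation: [0.357, 0.934, 0.0, -0.001]
wrist_force: [-0.1, 1.4, 0.4]
opening: 0.497
grip_force: 0.0
```

>>> apply_moves(
  increments=[
    {"jaw":0.5,"dx":0,"dy":-2.5,"dz":0,"turn":0.11},
    {"jaw":0.5,"dx":0,"dy":-2.5,"dz":0,"turn":0.11},
    {"jaw":0.5,"dx":0,"dy":-2.5,"dz":0,"turn":0.11},
    {"jaw":0.5,"dx":0,"dy":-2.5,"dz":0,"turn":0.11},
    {"jaw":0.5,"dx":0,"dy":-2.0,"dz":0,"turn":0.11},
  ],
)

```text
time: 7.0
tcp_pos: [0.5304, -0.2609, 0.2264]
orientation: [0.091, 0.996, 0.0, -0.0]
wrist_force: [-0.3, 1.1, -0.7]
opening: 0.502
grip_force: 0.0
```

>>> apply_moves(
  increments=[
    {"jaw":0.5,"dx":0,"dy":-1,"dz":0,"turn":0.11},
    {"jaw":0.5,"dx":0,"dy":0,"dz":0,"turn":0.02},
    {"jaw":0.5,"dx":0,"dy":0,"dz":0,"turn":0},
    {"jaw":0.5,"dx":0,"dy":0,"dz":0,"turn":0},
    {"jaw":0.5,"dx":0,"dy":0,"dz":0,"turn":0},
  ],
)

```text
time: 7.42
tcp_pos: [0.5303, -0.2691, 0.227]
orientation: [0.029, 1.0, 0.0, -0.0]
wrist_force: [-0.8, 0.2, -0.7]
opening: 0.498
grip_force: 0.0
```

```bash
python3 - <<'E'
from h import *
o=ctrl.observe();print(o['tcp_pos'],o['orientation'],o['opening'],o['joint_positions'])
p,d,K,R,t=snap("wrist"); save(p,'w1.png')
c=cloud(d,K,R,t); m=(d>0)&(c[...,2]>.1)&(c[...,2]<.17)
k,l,st,ce=cv2.connectedComponentsWithStats(m.astype('u1'))
for i in range(1,k):
    if st[i,4]>100: P=c[l==i]; print(ce[i].round(),st[i,4],np.median(P,0).round(4),P.min(0).round(3),P.max(0).round(3))
E
```

```text
[ 0.53033814 -0.269078    0.22701034] [ 2.88110929e-02  9.99584775e-01  3.98030666e-04 -2.00252659e-04] 0.49793429630064323 [-6.15224598e-01  2.51703082e-01  1.49557687e+00  4.48339642e-04
  1.39508684e+00 -2.12846930e+00]
[308. 207.] 537 [ 0.5325 -0.2758  0.1405] [ 0.529 -0.284  0.1  ] [ 0.537 -0.268  0.164]
[389. 202.] 363 [ 0.5348 -0.2081  0.1279] [ 0.533 -0.213  0.1  ] [ 0.541 -0.2    0.163]
[475. 205.] 525 [ 0.5395 -0.1384  0.1351] [ 0.536 -0.143  0.1  ] [ 0.546 -0.13   0.16 ]
```

View pics/w1.png

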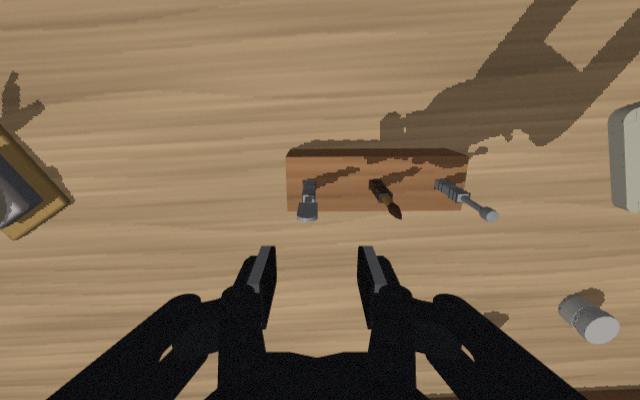

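The wrist view confirms the spatula blade at (308,205) in the left slot, the brush at (385,195) and the plugger at (470,205); the jaws open across its width.

>>> apply_moves(
  increments=[
    {"jaw":0.5,"dx":0.25,"dy":-0.72,"dz":0,"turn":0},
    {"jaw":0.5,"dx":0,"dy":0,"dz":-1.5,"turn":0},
    {"jaw":0.5,"dx":0,"dy":0,"dz":-1.5,"turn":0},
    {"jaw":0.5,"dx":0,"dy":0,"dz":-1,"turn":0},
    {"jaw":0.5,"dx":0,"dy":0,"dz":0,"turn":0},
  ],
)

```text
time: 7.88
tcp_pos: [0.5311, -0.2768, 0.1843]
orientation: [0.029, 1.0, 0.002, -0.002]
wrist_force: [0.4, 0.9, 0.0]
opening: 0.499
grip_force: 0.0
```

>>> apply_moves(
  increments=[
    {"jaw":0.5,"dx":0,"dy":0,"dz":0,"turn":0},
    {"jaw":0.5,"dx":0,"dy":0,"dz":0,"turn":0},
  ],
)

```text
time: 8.05
tcp_pos: [0.5331, -0.2782, 0.188]
orientation: [0.029, 1.0, -0.0, 0.0]
wrist_force: [-0.5, 0.5, 0.1]
opening: 0.501
grip_force: 0.0
```

>>> apply_moves(
  increments=[
    {"jaw":0.5,"dx":0,"dy":0,"dz":-1,"turn":0},
    {"jaw":0.5,"dx":0,"dy":0,"dz":-1,"turn":0},
    {"jaw":0.5,"dx":0,"dy":0,"dz":-1,"turn":0},
    {"jaw":0.5,"dx":0,"dy":0,"dz":-1,"turn":0},
    {"jaw":0.5,"dx":0,"dy":0,"dz":-1,"turn":0},
  ],
)

```text
time: 8.47
tcp_pos: [0.5322, -0.2776, 0.1357]
orientation: [0.029, 1.0, 0.0, -0.001]
wrist_force: [-0.9, -0.4, 0.2]
opening: 0.498
grip_force: 0.0
```

>>> apply_moves(
  increments=[
    {"jaw":0.5,"dx":0,"dy":0,"dz":-1,"turn":0},
    {"jaw":0.5,"dx":0,"dy":0,"dz":-1,"turn":0},
    {"jaw":0.5,"dx":0,"dy":0,"dz":-0.5,"turn":0},
    {"jaw":0.5,"dx":0,"dy":0,"dz":-0.5,"turn":0},
    {"jaw":0.5,"dx":0,"dy":0,"dz":0,"turn":0},
  ],
)

```text
time: 8.88
tcp_pos: [0.5319, -0.2775, 0.1059]
orientation: [0.029, 1.0, 0.001, -0.001]
wrist_force: [0.8, -0.1, 0.0]
opening: 0.498
grip_force: 0.0
```

>>> apply_moves(
  increments=[
    {"jaw":0.5,"dx":0,"dy":0,"dz":0,"turn":0},
    {"jaw":0.5,"dx":0,"dy":0,"dz":0,"turn":0},
    {"jaw":0.5,"dx":0,"dy":0,"dz":0,"turn":0},
  ],
)

```text
time: 9.13
tcp_pos: [0.5331, -0.2783, 0.1081]
orientation: [0.029, 1.0, -0.0, 0.001]
wrist_force: [-0.6, 0.0, 0.0]
opening: 0.499
grip_force: 0.0
```

>>> apply_moves(
  increments=[
    {"jaw":0.5,"dx":0,"dy":0.15,"dz":-0.5,"turn":0},
    {"jaw":0.5,"dx":0,"dy":0,"dz":-0.5,"turn":0},
    {"jaw":0.5,"dx":0,"dy":0,"dz":-0.4,"turn":0},
    {"jaw":0.5,"dx":0,"dy":0,"dz":0,"turn":0},
    {"jaw":0.5,"dx":0,"dy":0,"dz":0,"turn":0},
  ],
)

```text
time: 9.55
tcp_pos: [0.5321, -0.2761, 0.0925]
orientation: [0.029, 1.0, 0.0, -0.001]
wrist_force: [-0.1, 0.7, 0.1]
opening: 0.502
grip_force: 0.0
```

>>> apply_moves(
  increments=[
    {"jaw":0.7,"dx":0,"dy":0,"dz":0,"turn":0},
    {"jaw":0.8,"dx":0,"dy":0,"dz":0,"turn":0},
    {"jaw":0.9,"dx":0,"dy":0,"dz":0,"turn":0},
    {"jaw":1,"dx":0,"dy":0,"dz":0,"turn":0},
    {"jaw":1,"dx":0,"dy":0,"dz":0,"turn":0},
  ],
)

```text
time: 9.97
tcp_pos: [0.5328, -0.2766, 0.0936]
orientation: [0.029, 1.0, -0.0, 0.0]
wrist_force: [-0.9, -0.6, 0.7]
opening: 0.138
grip_force: 58.2
```

>>> apply_moves(
  increments=[
    {"jaw":1,"dx":0,"dy":0,"dz":0,"turn":0},
    {"jaw":1,"dx":0,"dy":0,"dz":0,"turn":0},
  ],
)

```text
time: 10.13
tcp_pos: [0.5328, -0.2766, 0.0936]
orientation: [0.029, 1.0, -0.0, 0.0]
wrist_force: [0.1, 0.1, 1.9]
opening: 0.141
grip_force: 58.2
```

Gripped at 12 mm. I'll draw the spatula up until the foot is only about 4 mm deep; the slot then serves as a hinge to turn it in the grip towards -x.

>>> apply_moves(
  increments=[
    {"jaw":1,"dx":0,"dy":0,"dz":0.5,"turn":0},
    {"jaw":1,"dx":0,"dy":0,"dz":1,"turn":0},
    {"jaw":1,"dx":0,"dy":0,"dz":1,"turn":0},
    {"jaw":1,"dx":0,"dy":0,"dz":1,"turn":0},
    {"jaw":1,"dx":0,"dy":0,"dz":0.5,"turn":0},
  ],
)

```text
time: 10.55
tcp_pos: [0.5337, -0.2772, 0.136]
orientation: [0.029, 1.0, -0.001, 0.002]
wrist_force: [0.0, -0.6, -0.1]
opening: 0.141
grip_force: 58.3
```

>>> apply_moves(
  increments=[
    {"jaw":1,"dx":0,"dy":0,"dz":0.3,"turn":0},
    {"jaw":1,"dx":0,"dy":0,"dz":0,"turn":0},
    {"jaw":1,"dx":0,"dy":0,"dz":0,"turn":0},
    {"jaw":1,"dx":0,"dy":0,"dz":0,"turn":0},
    {"jaw":1,"dx":0,"dy":0,"dz":0,"turn":0},
  ],
)

```text
time: 10.97
tcp_pos: [0.5322, -0.2761, 0.1355]
orientation: [0.029, 1.0, 0.0, -0.001]
wrist_force: [-0.2, -0.2, -1.1]
opening: 0.141
grip_force: 58.3
```

```bash
cat > sp.py <<'E'
from h import *
import sys
o=ctrl.observe();q=o['tcp_pos'];print(q.round(4),o['wrist_force'].round(1),o['opening'].__round__(3))
ims=[]
for n in ("scene","side"):
    p,d,K,R,t=snap(n); c=R@(q+[0,0,.01])+t; u,v=int(K[0,0]*c[0]/c[2]+K[0,2]),int(K[1,1]*c[1]/c[2]+K[1,2])
    ims.append(cv2.resize(np.clip(p[max(v-50,0):v+50,u-50:u+50]*1.4,0,255).astype('u1'),(400,400),interpolation=cv2.INTER_CUBIC))
    print(n,u-50,max(v-50,0))
    np.savez(n+sys.argv[1]+'.npz',p=p,d=d,K=K,R=R,t=t)
save(np.hstack(ims),sys.argv[1]+'.png')
E
python3 sp.py up
```

```text
[ 0.5322 -0.2761  0.1355] [-0.2 -0.2 -1.1] 0.141
scene 110 226
side 365 88
```

View pics/up.png

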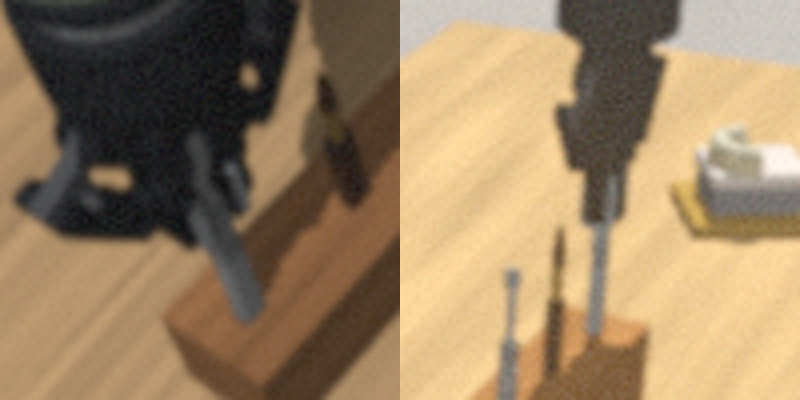

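Both views show the handle upright in the fingers with its lower end still in the slot (left (250,310), right (597,325)). I'll raise it 4 mm and start the swing.

>>> apply_moves(
  increments=[
    {"jaw":1,"dx":0,"dy":0,"dz":0.4,"turn":0},
    {"jaw":1,"dx":0,"dy":0,"dz":0,"turn":0},
    {"jaw":1,"dx":-0.7,"dy":0.04,"dz":0,"turn":0},
    {"jaw":1,"dx":-0.8,"dy":0.04,"dz":-0.1,"turn":0},
    {"jaw":1,"dx":-0.8,"dy":0.05,"dz":-0.15,"turn":0},
  ],
)

```text
time: 11.48
tcp_pos: [0.5095, -0.2754, 0.1383]
orientation: [0.029, 1.0, -0.0, 0.001]
wrist_force: [0.4, 0.2, 1.3]
opening: 0.143
grip_force: 58.6
```

>>> apply_moves(
  increments=[
    {"jaw":1,"dx":-0.74,"dy":0.04,"dz":-0.16,"turn":0},
    {"jaw":1,"dx":0,"dy":0,"dz":0,"turn":0},
    {"jaw":1,"dx":0,"dy":0,"dz":0,"turn":0},
  ],
)

```text
time: 11.73
tcp_pos: [0.5012, -0.2745, 0.1359]
orientation: [0.029, 1.0, 0.0, -0.0]
wrist_force: [1.2, -0.2, -0.2]
opening: 0.138
grip_force: 59.0
```

```bash
python3 sp.py t20
```

```text
[ 0.5012 -0.2745  0.1359] [ 1.2 -0.2 -0.2] 0.138
scene 96 217
side 376 91
```

View pics/t20.png

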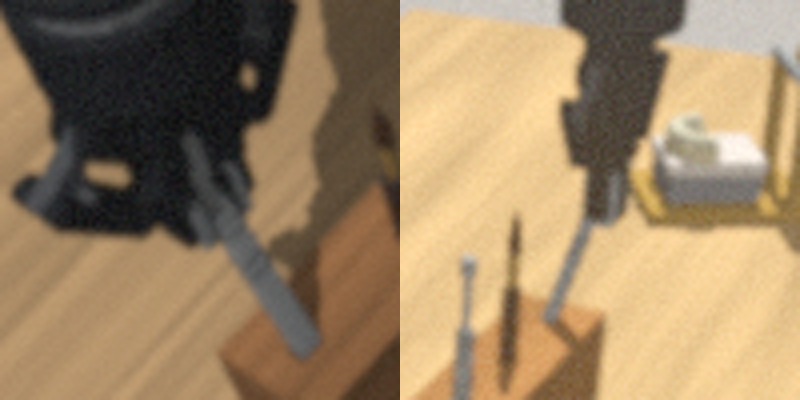

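The handle has tilted about 20° with the foot held at the slot (left (310,340), right (550,315)). Pivoting works, so I'll continue.

>>> apply_moves(
  increments=[
    {"jaw":1,"dx":-0.8,"dy":0.05,"dz":-0.3,"turn":0},
    {"jaw":1,"dx":-0.7,"dy":0.04,"dz":-0.37,"turn":0},
    {"jaw":1,"dx":-0.62,"dy":0.04,"dz":-0.38,"turn":0},
    {"jaw":1,"dx":-0.56,"dy":0.03,"dz":-0.41,"turn":0},
    {"jaw":1,"dx":0,"dy":0,"dz":0,"turn":0},
  ],
)

```text
time: 12.25
tcp_pos: [0.4734, -0.2731, 0.1214]
orientation: [0.029, 1.0, -0.0, -0.001]
wrist_force: [-1.8, -0.2, 6.5]
opening: 0.142
grip_force: 59.4
```

>>> apply_moves(
  increments=[
    {"jaw":1,"dx":-0.58,"dy":0.03,"dz":-0.53,"turn":0},
    {"jaw":1,"dx":-0.5,"dy":0.03,"dz":-0.57,"turn":0},
    {"jaw":1,"dx":-0.44,"dy":0.03,"dz":-0.6,"turn":0},
    {"jaw":1,"dx":-0.39,"dy":0.02,"dz":-0.61,"turn":0},
    {"jaw":1,"dx":0,"dy":0,"dz":0,"turn":0},
  ],
)

```text
time: 12.67
tcp_pos: [0.4491, -0.2722, 0.0997]
orientation: [0.028, 1.0, 0.0, -0.007]
wrist_force: [-22.6, 1.3, 23.0]
opening: 0.14
grip_force: 56.6
```

>>> apply_moves(
  increments=[
    {"jaw":1,"dx":-0.3,"dy":0.02,"dz":-0.66,"turn":0},
    {"jaw":1,"dx":-0.3,"dy":0.02,"dz":-0.69,"turn":0},
    {"jaw":1,"dx":-0.29,"dy":0.01,"dz":-0.7,"turn":0},
    {"jaw":1,"dx":0,"dy":0,"dz":0,"turn":0},
    {"jaw":1,"dx":0,"dy":0,"dz":0,"turn":0},
  ],
)

```text
time: 13.08
tcp_pos: [0.4363, -0.2695, 0.0756]
orientation: [0.028, 1.0, 0.003, -0.012]
wrist_force: [-26.8, 0.5, 14.8]
opening: 0.137
grip_force: 59.8
```

```bash
python3 sp.py t75
```

```text
[ 0.4363 -0.2695  0.0756] [-26.8   0.5  14.8] 0.137
scene 79 217
side 399 118
```

View pics/t75.png

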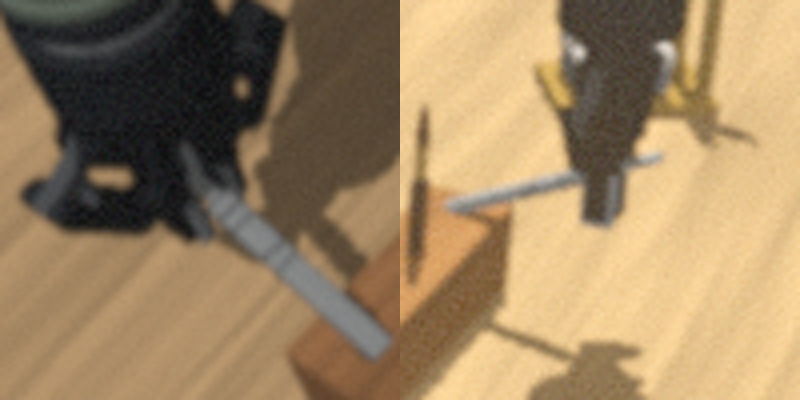

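At about 75°: the blade is out at right (650,158) and the handle rests at the slot. An axial push of 27 N has built up, so I'll relieve it outward while finishing.

>>> apply_moves(
  increments=[
    {"jaw":1,"dx":-0.4,"dy":0.02,"dz":0,"turn":0},
    {"jaw":1,"dx":-0.4,"dy":0.02,"dz":-0.3,"turn":0},
    {"jaw":1,"dx":-0.2,"dy":0.01,"dz":-0.5,"turn":0},
    {"jaw":1,"dx":0,"dy":0,"dz":0,"turn":0},
    {"jaw":1,"dx":0,"dy":0,"dz":0,"turn":0},
  ],
)

```text
time: 13.6
tcp_pos: [0.4325, -0.2702, 0.0687]
orientation: [0.029, 1.0, 0.001, -0.005]
wrist_force: [-10.4, -0.7, 6.5]
opening: 0.135
grip_force: 63.9
```

```bash
cat > ang.py <<'E'
from h import *
import sys
o=ctrl.observe();q=o['tcp_pos'];print(q.round(4),o['wrist_force'].round(1))
Rz=o['orientation']; x,y,z,w=Rz; tx=np.array([1-2*(y*y+z*z),2*(x*y+z*w)]); tx/=np.linalg.norm(tx)
for n in ("scene","side"):
    p,d,K,R,t=snap(n); c=cloud(d,K,R,t)
    r=c-q; a=r[...,:2]@tx; b=r[...,:2]@np.array([-tx[1],tx[0]])
    m=(d>0)&(abs(b)<.012)&(a>-.11)&(a<.09)&(abs(r[...,2]-.0)<.045)&(c[...,2]>float(sys.argv[1]))
    for lo in np.arange(-.11,.09,.01):
        k=m&(a>=lo)&(a<lo+.01)
        if k.sum()>3: print(n,round(lo+.005,3),'z',np.percentile(c[...,2][k],[50,90]).round(4),'b',np.median(b[k]).round(4),k.sum())
E
python3 ang.py .03
```

```text
[ 0.4325 -0.2702  0.0687] [-10.4  -0.7   6.5]
scene -0.105 z [0.0619 0.0673] b 0.001 81
scene -0.095 z [0.0669 0.0714] b 0.0024 81
scene -0.085 z [0.0712 0.0761] b 0.0035 77
scene -0.075 z [0.076  0.0798] b 0.0029 68
scene -0.065 z [0.0817 0.0844] b 0.0022 42
scene -0.055 z [0.0857 0.0882] b 0.0019 50
scene -0.045 z [0.0894 0.093 ] b 0.002 49
scene -0.035 z [0.0935 0.0964] b 0.0025 47
scene -0.025 z [0.0978 0.1003] b 0.0016 45
scene -0.015 z [0.0993 0.1052] b 0.0024 98
scene -0.005 z [0.1036 0.1079] b -0.005 51
scene 0.005 z [0.1065 0.1087] b -0.0048 20
side -0.105 z [0.0595 0.0641] b -0.0042 11
side -0.095 z [0.0622 0.0669] b -0.0038 21
side -0.085 z [0.0636 0.071 ] b -0.0048 31
side -0.075 z [0.0679 0.0758] b -0.0031 33
side -0.065 z [0.0526 0.0777] b -0.0031 47
side -0.055 z [0.0811 0.0845] b -0.0051 18
side -0.045 z [0.0846 0.0888] b -0.0028 20
side -0.035 z [0.0889 0.0929] b -0.0049 16
side -0.025 z [0.0924 0.0972] b -0.0053 19
side -0.015 z [0.0946 0.0983] b -0.0059 7
side -0.005 z [0.0715 0.0872] b -0.01 6
side 0.005 z [0.0786 0.0975] b -0.0107 15
side 0.015 z [0.0965 0.1096] b 0.0023 43
side 0.025 z [0.112  0.1133] b -0.0045 11
```

```bash
cat > wr.py <<'E'
from h import *
import sys
o=ctrl.observe();q=o['tcp_pos']; x,y,z,w=o['orientation']; tx=np.array([1-2*(y*y+z*z),2*(x*y+z*w)]); tx/=np.linalg.norm(tx)
p,d,K,R,t=snap("wrist"); c=cloud(d,K,R,t); r=c-q
a=r[...,:2]@tx; b=r[...,:2]@np.array([-tx[1],tx[0]])
print(q.round(4),o['wrist_force'].round(1),'cam a,b',((-R.T@t-q)[:2]@tx).round(3),'z',(-R.T@t)[2].round(3))
m=(d>0)&(abs(b)<.03)&(c[...,2]>float(sys.argv[1]))&(r[...,2]<.06)
for lo in np.arange(-.12,.09,.005):
    k=m&(a>=lo)&(a<lo+.005)
    if k.sum()>3: print(round(lo+.0025,4),'z',np.percentile(c[...,2][k],[10,50,90]).round(4),'b',np.percentile(b[k],[2,98]).round(4),k.sum())
np.savez('w.npz',p=p,d=d,K=K,R=R,t=t)
E
python3 wr.py .062
```

```text
[ 0.4326 -0.2702  0.0689] [-10.3  -0.7   6.2] cam a,b 0.076 z 0.213
-0.0425 z [0.0919 0.0927 0.0934] b [-0.006   0.0053] 77
-0.0375 z [0.0937 0.0945 0.0953] b [-0.0061  0.0051] 115
-0.0325 z [0.0956 0.0967 0.0976] b [-0.0063  0.0055] 138
-0.0275 z [0.0978 0.0987 0.0996] b [-0.0058  0.0055] 134
-0.0225 z [0.0999 0.1008 0.1017] b [-0.0061  0.0053] 151
-0.0175 z [0.0994 0.102  0.1031] b [-0.006   0.0053] 309
-0.0125 z [0.0963 0.1062 0.1275] b [-0.0297  0.0296] 416
-0.0075 z [0.1048 0.1193 0.1264] b [-0.0298  0.0297] 636
-0.0025 z [0.1062 0.1183 0.1262] b [-0.0296  0.0296] 722
0.0025 z [0.1072 0.122  0.1261] b [-0.0295  0.0295] 964
0.0075 z [0.0856 0.1114 0.1258] b [-0.0289  0.0289] 2996
0.0125 z [0.1116 0.1189 0.1265] b [-0.0293  0.0292] 2461
0.0175 z [0.1131 0.114  0.1149] b [-0.008   0.0073] 379
0.0225 z [0.1151 0.1161 0.117 ] b [-0.008   0.0074] 421
0.0275 z [0.117 0.118 0.119] b [-0.0078  0.0071] 463
0.0325 z [0.1174 0.1191 0.12  ] b [-0.006   0.0057] 357
```

The wrist depth shows the handle has slipped: the pads now hold only its very end, with the spatula about 22° off level. To mend this I'll lay it flat on the open bench in front of the stand (-x side) and regrip it there near the handle's top.

>>> apply_moves(
  increments=[
    {"jaw":1,"dx":0,"dy":0,"dz":0.4,"turn":0},
    {"jaw":1,"dx":0,"dy":0,"dz":0.5,"turn":0},
    {"jaw":1,"dx":0,"dy":0,"dz":0.6,"turn":0},
    {"jaw":1,"dx":0,"dy":0,"dz":0.3,"turn":0},
    {"jaw":1,"dx":0,"dy":0,"dz":0,"turn":0},
  ],
)

```text
time: 14.17
tcp_pos: [0.438, -0.2715, 0.0891]
orientation: [0.029, 1.0, -0.001, 0.001]
wrist_force: [-0.7, -0.4, 1.0]
opening: 0.14
grip_force: 62.5
```

```bash
python3 wr.py .062 | awk 'NR<8||/^0.0[123]/'; python3 ang.py .055 | head -6
```

```text
[ 0.438  -0.2715  0.0891] [-0.7 -0.4  1. ] cam a,b 0.078 z 0.233
-0.0875 z [0.062  0.0622 0.0625] b [-0.0115  0.013 ] 5
-0.0725 z [0.082  0.0831 0.085 ] b [-0.0071  0.0077] 40
-0.0675 z [0.0854 0.0865 0.0875] b [-0.0071  0.0036] 42
-0.0625 z [0.0886 0.0895 0.091 ] b [-0.0069  0.0039] 47
-0.0575 z [0.0916 0.093  0.0942] b [-0.0073  0.0039] 54
-0.0525 z [0.0948 0.0966 0.0977] b [-0.007   0.0042] 58
0.0125 z [0.132  0.1397 0.1471] b [-0.0293  0.0293] 3046
0.0175 z [0.1363 0.1377 0.1389] b [-0.0079  0.0074] 309
0.0225 z [0.1395 0.1408 0.1422] b [-0.0077  0.0076] 365
0.0275 z [0.1419 0.1434 0.1448] b [-0.0074  0.0071] 495
0.0325 z [0.1426 0.1436 0.1448] b [-0.0042  0.0033] 108
[ 0.4377 -0.2713  0.0887] [-0.2 -0.4  0.8]
scene -0.105 z [0.0595 0.0624] b -0.0008 63
scene -0.095 z [0.0654 0.0706] b 0.001 87
scene -0.085 z [0.0729 0.0768] b 0.0022 84
scene -0.075 z [0.0776 0.0836] b 0.0037 76
scene -0.065 z [0.0857 0.0894] b 0.001 62
```

>>> apply_moves(
  increments=[
    {"jaw":1,"dx":0,"dy":0,"dz":0.6,"turn":0},
    {"jaw":1,"dx":0,"dy":0,"dz":0.8,"turn":0},
    {"jaw":1,"dx":0,"dy":0,"dz":0.6,"turn":0},
    {"jaw":1,"dx":0,"dy":0,"dz":0,"turn":0},
    {"jaw":1,"dx":0,"dy":0,"dz":0,"turn":0},
  ],
)

```text
time: 14.73
tcp_pos: [0.4375, -0.2711, 0.1085]
orientation: [0.029, 1.0, -0.0, 0.0]
wrist_force: [0.3, 0.3, -0.7]
opening: 0.13
grip_force: 61.4
```

```bash
python3 wr.py .064 | awk 'NR<12||/^0.0[123]/'; python3 ang.py .064 | head -6
```

```text
[ 0.4375 -0.2711  0.1085] [ 0.3  0.3 -0.7] cam a,b 0.078 z 0.252
-0.0875 z [0.0691 0.0696 0.07  ] b [-0.0061  0.0027] 6
-0.0825 z [0.0713 0.0729 0.0747] b [-0.0066  0.0032] 13
-0.0775 z [0.0746 0.0774 0.0784] b [-0.0072  0.0039] 15
-0.0725 z [0.0793 0.0816 0.0841] b [-0.007   0.0026] 18
-0.0675 z [0.0847 0.0865 0.0882] b [-0.0067  0.0036] 19
-0.0625 z [0.0891 0.0915 0.093 ] b [-0.0066  0.0035] 18
-0.0575 z [0.0938 0.0955 0.0967] b [-0.007  0.004] 21
-0.0525 z [0.0986 0.0997 0.1019] b [-0.0068  0.0032] 24
-0.0475 z [0.1026 0.1045 0.1074] b [-0.0066  0.0039] 25
-0.0425 z [0.1075 0.1091 0.1111] b [-0.0072  0.004 ] 34
0.0125 z [0.1498 0.1593 0.1664] b [-0.0292  0.0293] 2981
0.0175 z [0.1599 0.162  0.164 ] b [-0.008   0.0072] 211
0.0225 z [0.1643 0.1661 0.1679] b [-0.0078  0.0074] 328
0.0275 z [0.166  0.1675 0.1682] b [-0.0063  0.0052] 224
[ 0.4372 -0.2709  0.1081] [-0.7 -0.4 -0.7]
scene -0.085 z [0.0707 0.0743] b 0.0006 49
scene -0.075 z [0.0783 0.0831] b 0.0007 56
scene -0.065 z [0.0879 0.0919] b 0.0017 62
scene -0.055 z [0.0975 0.1022] b 0.0014 60
scene -0.045 z [0.1067 0.1106] b 0.001 64
```

>>> apply_moves(
  increments=[
    {"jaw":1,"dx":0,"dy":0,"dz":0.6,"turn":0},
    {"jaw":1,"dx":0,"dy":0,"dz":0.8,"turn":0},
    {"jaw":1,"dx":0,"dy":0,"dz":0.6,"turn":0},
    {"jaw":1,"dx":0,"dy":0,"dz":0,"turn":0},
    {"jaw":1,"dx":0,"dy":0,"dz":0,"turn":0},
  ],
)

```text
time: 15.3
tcp_pos: [0.4379, -0.2715, 0.1289]
orientation: [0.029, 1.0, -0.001, 0.001]
wrist_force: [-0.2, -0.3, -1.2]
opening: 0.137
grip_force: 61.5
```

```bash
python3 wr.py .064 | awk 'NR<12||/^0.0[123]/'; python3 ang.py .064 | head -6
```

```text
[ 0.4379 -0.2715  0.1289] [-0.2 -0.3 -1.2] cam a,b 0.078 z 0.272
-0.0825 z [0.0899 0.0919 0.0935] b [-0.0075  0.0026] 14
-0.0775 z [0.0952 0.0971 0.0985] b [-0.0072  0.0032] 14
-0.0725 z [0.0991 0.102  0.1036] b [-0.007  0.003] 17
-0.0675 z [0.1043 0.1068 0.1079] b [-0.0068  0.0036] 16
-0.0625 z [0.1089 0.1113 0.1128] b [-0.0072  0.0028] 19
-0.0575 z [0.1137 0.1154 0.1171] b [-0.007  0.004] 21
-0.0525 z [0.118  0.1199 0.1218] b [-0.0068  0.0032] 20
-0.0475 z [0.123  0.1247 0.127 ] b [-0.0066  0.0031] 24
-0.0425 z [0.128  0.1298 0.1313] b [-0.0072  0.004 ] 29
-0.0375 z [0.1328 0.1339 0.1354] b [-0.0075  0.0042] 36
0.0125 z [0.1701 0.1798 0.1868] b [-0.0291  0.0292] 2949
0.0175 z [0.1804 0.1823 0.1845] b [-0.0081  0.0071] 209
0.0225 z [0.1848 0.1867 0.1883] b [-0.0077  0.0073] 317
0.0275 z [0.1868 0.1879 0.1888] b [-0.0062  0.0048] 209
[ 0.4376 -0.2712  0.1284] [ 0.7  0.5 -0.6]
scene -0.085 z [0.0893 0.0933] b 0.0002 43
scene -0.075 z [0.0969 0.1016] b 0.0007 58
scene -0.065 z [0.1061 0.1113] b 0.0006 68
scene -0.055 z [0.1163 0.1205] b 0.0003 66
scene -0.045 z [0.1257 0.1307] b 0.0016 67
```

Held steadily, clear of the slot. I'll carry it -x and lower it to the bench.

>>> apply_moves(
  increments=[
    {"jaw":1,"dx":-1,"dy":0.05,"dz":0,"turn":0},
    {"jaw":1,"dx":-1.5,"dy":0.05,"dz":0,"turn":0},
    {"jaw":1,"dx":-1.5,"dy":0.05,"dz":0,"turn":0},
    {"jaw":1,"dx":-1.5,"dy":0.05,"dz":0,"turn":0},
    {"jaw":1,"dx":-1,"dy":0,"dz":0,"turn":0},
  ],
)

```text
time: 15.87
tcp_pos: [0.3703, -0.2682, 0.1273]
orientation: [0.029, 1.0, 0.001, -0.001]
wrist_force: [0.6, -0.6, -0.1]
opening: 0.135
grip_force: 61.5
```

>>> apply_moves(
  increments=[
    {"jaw":1,"dx":0,"dy":0,"dz":-1,"turn":0},
    {"jaw":1,"dx":0,"dy":0,"dz":-1.5,"turn":0},
    {"jaw":1,"dx":0,"dy":0,"dz":-1.5,"turn":0},
    {"jaw":1,"dx":0,"dy":0,"dz":-1.5,"turn":0},
    {"jaw":1,"dx":0,"dy":0,"dz":-1,"turn":0},
  ],
)

```text
time: 16.28
tcp_pos: [0.3718, -0.2683, 0.0611]
orientation: [0.029, 1.0, 0.001, -0.001]
wrist_force: [-0.5, 0.0, -1.3]
opening: 0.133
grip_force: 61.5
```

>>> apply_moves(
  increments=[
    {"jaw":1,"dx":0,"dy":0,"dz":-0.5,"turn":0},
    {"jaw":1,"dx":0,"dy":0,"dz":-0.5,"turn":0},
    {"jaw":1,"dx":0,"dy":0,"dz":0,"turn":0},
    {"jaw":1,"dx":0,"dy":0,"dz":0,"turn":0},
  ],
)

```text
time: 16.62
tcp_pos: [0.3727, -0.2692, 0.0531]
orientation: [0.029, 1.0, -0.0, 0.0]
wrist_force: [0.6, -0.0, -0.3]
opening: 0.132
grip_force: 61.5
```

```bash
python3 wr.py .005 | awk 'NR<12||/^0.0[123]/'
```

```text
[ 0.3727 -0.2692  0.0531] [ 0.6 -0.  -0.3] cam a,b 0.078 z 0.197
-0.0825 z [0.0139 0.0154 0.0173] b [-0.0073  0.0025] 15
-0.0775 z [0.0196 0.0208 0.022 ] b [-0.007   0.0032] 13
-0.0725 z [0.0239 0.0254 0.0265] b [-0.0063  0.0031] 14
-0.0675 z [0.0283 0.0294 0.031 ] b [-0.0069  0.0037] 16
-0.0625 z [0.0327 0.0338 0.036 ] b [-0.0072  0.0028] 21
-0.0575 z [0.038  0.0393 0.0405] b [-0.007   0.0034] 20
-0.0525 z [0.0421 0.0437 0.0461] b [-0.0067  0.0035] 22
-0.0475 z [0.0469 0.0485 0.0506] b [-0.0065  0.0034] 23
-0.0425 z [0.0516 0.0525 0.0547] b [-0.0072  0.0041] 30
-0.0375 z [0.0566 0.0582 0.0604] b [-0.0075  0.0042] 39
0.0125 z [0.0942 0.104  0.111 ] b [-0.0293  0.0293] 2928
0.0175 z [0.1048 0.1069 0.1086] b [-0.0079  0.0073] 209
0.0225 z [0.109  0.1111 0.1126] b [-0.0077  0.0074] 326
0.0275 z [0.111  0.1121 0.1129] b [-0.0059  0.0051] 189
```

>>> apply_moves(
  increments=[
    {"jaw":1,"dx":0,"dy":0,"dz":-0.7,"turn":0},
    {"jaw":1,"dx":-0.5,"dy":0.03,"dz":-0.6,"turn":0},
    {"jaw":1,"dx":-0.5,"dy":0.03,"dz":-0.7,"turn":0},
    {"jaw":1,"dx":-0.4,"dy":0.02,"dz":-0.7,"turn":0},
    {"jaw":1,"dx":0,"dy":0,"dz":0,"turn":0},
  ],
)

```text
time: 17.08
tcp_pos: [0.3567, -0.2673, 0.0245]
orientation: [0.029, 1.0, 0.001, -0.001]
wrist_force: [-0.9, -0.2, 1.1]
opening: 0.135
grip_force: 64.0
```

>>> apply_moves(
  increments=[
    {"jaw":1,"dx":-0.35,"dy":0.02,"dz":-0.7,"turn":0},
    {"jaw":1,"dx":-0.3,"dy":0.02,"dz":-0.7,"turn":0},
    {"jaw":1,"dx":-0.1,"dy":0,"dz":-0.3,"turn":0},
    {"jaw":1,"dx":0,"dy":0,"dz":0,"turn":0},
    {"jaw":1,"dx":0,"dy":0,"dz":0,"turn":0},
  ],
)

```text
time: 17.5
tcp_pos: [0.3504, -0.2676, 0.0087]
orientation: [0.029, 1.0, 0.0, -0.001]
wrist_force: [-3.2, -0.6, 3.2]
opening: 0.137
grip_force: 67.6
```

```bash
python3 wr.py .005 | awk 'NR<12||/^0.0[123]/'; python3 ang.py 0.005 | grep scene |head -8
```

```text
[ 0.3504 -0.2676  0.0087] [-3.2 -0.6  3.2] cam a,b 0.077 z 0.152
-0.0425 z [0.034  0.0347 0.035 ] b [-0.0061  0.003 ] 19
-0.0375 z [0.035  0.0361 0.037 ] b [-0.0071  0.0042] 117
-0.0325 z [0.0369 0.038  0.0389] b [-0.007   0.0045] 141
-0.0275 z [0.0388 0.0396 0.0405] b [-0.0068  0.0044] 141
-0.0225 z [0.0405 0.0414 0.0423] b [-0.0071  0.0048] 165
-0.0175 z [0.0397 0.0424 0.0436] b [-0.0064  0.0052] 325
-0.0125 z [0.0367 0.0446 0.0672] b [-0.0298  0.0295] 373
-0.0075 z [0.045  0.0593 0.0664] b [-0.0297  0.0297] 624
-0.0025 z [0.046  0.0574 0.0661] b [-0.0296  0.0295] 724
0.0025 z [0.0471 0.0638 0.066 ] b [-0.0294  0.0296] 836
0.0125 z [0.0508 0.059  0.0664] b [-0.0292  0.0292] 2983
0.0175 z [0.0522 0.0531 0.054 ] b [-0.0077  0.0076] 386
0.0225 z [0.054  0.0549 0.0558] b [-0.0077  0.0078] 422
0.0275 z [0.0558 0.0567 0.0576] b [-0.0073  0.0077] 461
0.0325 z [0.0561 0.0577 0.0588] b [-0.0061  0.0062] 390
scene -0.105 z [0.0096 0.0114] b -0.0009 38
scene -0.095 z [0.0136 0.0159] b -0.0001 39
scene -0.085 z [0.017  0.0194] b -0.0004 40
scene -0.075 z [0.0201 0.0231] b 0.0005 41
scene -0.065 z [0.0246 0.0273] b 0.0001 42
scene -0.055 z [0.0283 0.0303] b 0.0017 39
scene -0.045 z [0.0322 0.0339] b 0.0001 42
scene -0.035 z [0.0353 0.0382] b 0.0008 39
```

>>> apply_moves(
  increments=[
    {"jaw":0.86,"dx":0,"dy":0,"dz":0,"turn":0},
    {"jaw":0.82,"dx":0,"dy":0,"dz":0,"turn":0},
    {"jaw":0.78,"dx":0,"dy":0,"dz":0,"turn":0},
    {"jaw":0.7,"dx":0,"dy":0,"dz":0,"turn":0},
    {"jaw":0.6,"dx":0,"dy":0,"dz":0,"turn":0},
  ],
)

```text
time: 18.07
tcp_pos: [0.3509, -0.2675, 0.0088]
orientation: [0.029, 1.0, 0.0, -0.0]
wrist_force: [1.1, 0.0, 0.2]
opening: 0.397
grip_force: 0.0
```

>>> apply_moves(
  increments=[
    {"jaw":0.6,"dx":0,"dy":0,"dz":0,"turn":0},
    {"jaw":0.6,"dx":0,"dy":0,"dz":0,"turn":0},
    {"jaw":0.6,"dx":0,"dy":0,"dz":0,"turn":0},
  ],
)

```text
time: 18.32
tcp_pos: [0.3509, -0.2678, 0.0089]
orientation: [0.029, 1.0, 0.0, -0.0]
wrist_force: [0.5, -0.9, 0.2]
opening: 0.396
grip_force: 0.0
```

```bash
python3 wr.py .0035 | awk 'NR<42'; python3 ang.py 0.004 | grep scene
```

```text
[ 0.3509 -0.2678  0.0089] [ 0.5 -0.9  0.2] cam a,b 0.078 z 0.153
-0.0675 z [0.0089 0.0095 0.0106] b [-0.0081  0.0034] 27
-0.0625 z [0.0091 0.0099 0.0107] b [-0.008   0.0033] 143
-0.0575 z [0.0088 0.0098 0.0105] b [-0.008   0.0039] 134
-0.0525 z [0.0091 0.0099 0.0107] b [-0.0079  0.0039] 143
-0.0475 z [0.0093 0.0101 0.0106] b [-0.0078  0.0039] 149
-0.0425 z [0.0092 0.01   0.0107] b [-0.0076  0.0044] 152
-0.0375 z [0.0092 0.01   0.0106] b [-0.0071  0.0044] 154
-0.0325 z [0.0093 0.0099 0.0106] b [-0.007   0.0043] 155
-0.0275 z [0.0093 0.0099 0.0105] b [-0.0069  0.0043] 156
-0.0225 z [0.0092 0.0101 0.0108] b [-0.0069  0.0048] 163
-0.0175 z [0.0092 0.0099 0.0107] b [-0.0068  0.0048] 179
-0.0125 z [0.0094 0.0107 0.048 ] b [-0.0189  0.0183] 304
-0.0075 z [0.0075 0.0232 0.0486] b [-0.0191  0.0182] 532
-0.0025 z [0.0081 0.0362 0.0496] b [-0.0191  0.0183] 436
0.0025 z [0.0081 0.0375 0.0504] b [-0.0191  0.0184] 470
0.0075 z [0.009  0.0335 0.048 ] b [-0.0293  0.0293] 2092
0.0125 z [0.0081 0.0587 0.0671] b [-0.0291  0.0287] 2532
0.0175 z [0.0061 0.0068 0.0078] b [-0.008   0.0071] 270
0.0225 z [0.
[... 173 characters left out ...]
0.0069 0.0077] b [-0.0076  0.0074] 297
0.0425 z [0.0056 0.0068 0.0076] b [-0.0062  0.0063] 222
scene -0.105 z [0.0073 0.0098] b -0.0011 34
scene -0.095 z [0.0085 0.0097] b -0.0006 30
scene -0.085 z [0.0072 0.0099] b -0.001 30
scene -0.075 z [0.0076 0.0098] b -0.001 33
scene -0.065 z [0.0087 0.0106] b -0.0008 31
scene -0.055 z [0.008  0.0097] b 0.0003 26
scene -0.045 z [0.0084 0.0091] b -0.0002 28
scene -0.035 z [0.0077 0.0094] b -0.0001 31
scene -0.025 z [0.0081 0.0104] b -0.0001 29
scene -0.015 z [0.0083 0.0099] b 0.0002 28
scene -0.005 z [0.0069 0.008 ] b 0.0004 13
scene 0.005 z [0.0061 0.0079] b 0.0002 29
scene 0.015 z [0.0054 0.0071] b 0.0004 25
scene 0.025 z [0.0051 0.0068] b -0.0019 23
```

The spatula lies flat on the bench (handle top 9 mm, blade level). I'll move back to the 88 mm grip point, lower and regrip.

>>> apply_moves(
  increments=[
    {"jaw":0.6,"dx":0.6,"dy":-0.04,"dz":0,"turn":0.02},
    {"jaw":0.6,"dx":0.8,"dy":-0.05,"dz":0,"turn":0},
    {"jaw":0.6,"dx":0.45,"dy":-0.03,"dz":0,"turn":0},
    {"jaw":0.6,"dx":0,"dy":0.1,"dz":0,"turn":0},
    {"jaw":0.6,"dx":0,"dy":0,"dz":0,"turn":0},
  ],
)

```text
time: 18.88
tcp_pos: [0.3699, -0.2679, 0.009]
orientation: [0.019, 1.0, -0.0, 0.0]
wrist_force: [-0.2, -0.1, -0.3]
opening: 0.404
grip_force: 0.0
```

>>> apply_moves(
  increments=[
    {"jaw":0.6,"dx":0,"dy":0,"dz":-0.3,"turn":0},
    {"jaw":0.6,"dx":0,"dy":0,"dz":-0.25,"turn":0},
    {"jaw":0.6,"dx":0,"dy":0,"dz":0,"turn":0},
    {"jaw":0.6,"dx":0,"dy":0,"dz":0,"turn":0},
  ],
)

```text
time: 19.22
tcp_pos: [0.3689, -0.2677, 0.0031]
orientation: [0.019, 1.0, 0.0, -0.0]
wrist_force: [0.1, -0.9, -0.4]
opening: 0.401
grip_force: 0.0
```

```bash
python3 wr.py .0035 | awk 'NR==1||/^-0.0[34]/||/^0.0[3456]/'
```

```text
[ 0.3689 -0.2677  0.0031] [ 0.1 -0.9 -0.4] cam a,b 0.077 z 0.147
-0.0475 z [0.0093 0.01   0.0106] b [-0.0058  0.0054] 146
-0.0425 z [0.0094 0.01   0.0106] b [-0.0058  0.0053] 154
-0.0375 z [0.0091 0.01   0.0107] b [-0.0057  0.0059] 161
-0.0325 z [0.0093 0.01   0.0107] b [-0.0056  0.0058] 166
0.0325 z [0.0062 0.007  0.0077] b [-0.0075  0.0077] 319
0.0375 z [0.0063 0.007  0.0077] b [-0.0079  0.0076] 327
0.0425 z [0.0062 0.007  0.0077] b [-0.0077  0.008 ] 337
0.0475 z [0.0061 0.0069 0.0076] b [-0.0077  0.0079] 356
0.0525 z [0.0063 0.007  0.0078] b [-0.0076  0.0078] 354
0.0575 z [0.0062 0.0069 0.0077] b [-0.0071  0.0073] 347
0.0625 z [0.006  0.0069 0.0077] b [-0.0051  0.005 ] 115
```

Centred and aligned. Now grip and lift slightly.

>>> apply_moves(
  increments=[
    {"jaw":0.75,"dx":0,"dy":0,"dz":0,"turn":0},
    {"jaw":0.85,"dx":0,"dy":0,"dz":0,"turn":0},
    {"jaw":1,"dx":0,"dy":0,"dz":0,"turn":0},
    {"jaw":1,"dx":0,"dy":0,"dz":0,"turn":0},
    {"jaw":1,"dx":0,"dy":0,"dz":0,"turn":0},
  ],
)

```text
time: 19.68
tcp_pos: [0.3695, -0.2682, 0.0038]
orientation: [0.019, 1.0, -0.0, 0.0]
wrist_force: [-1.0, 0.3, 3.4]
opening: 0.112
grip_force: 58.9
```

>>> apply_moves(
  increments=[
    {"jaw":1,"dx":0,"dy":0,"dz":0.5,"turn":0},
    {"jaw":1,"dx":0,"dy":0,"dz":1,"turn":0},
    {"jaw":1,"dx":0,"dy":0,"dz":1,"turn":0},
    {"jaw":1,"dx":0,"dy":0,"dz":0.5,"turn":0},
    {"jaw":1,"dx":0,"dy":0,"dz":0,"turn":0},
  ],
)

```text
time: 20.1
tcp_pos: [0.3707, -0.2693, 0.0355]
orientation: [0.019, 1.0, -0.002, 0.002]
wrist_force: [0.7, 0.1, 0.2]
opening: 0.115
grip_force: 58.6
```

```bash
python3 wr.py .0135 | awk 'NR==1||/^-0.0[34567]/||/^0.0[3456]/'
```

```text
[ 0.3707 -0.2693  0.0355] [0.7 0.1 0.2] cam a,b 0.078 z 0.179
-0.0625 z [0.0409 0.0418 0.0422] b [-0.0051  0.0047] 27
-0.0575 z [0.0411 0.0417 0.0423] b [-0.006   0.0049] 136
-0.0525 z [0.0411 0.0417 0.0425] b [-0.006   0.0049] 142
-0.0475 z [0.0408 0.0416 0.0423] b [-0.0065  0.0055] 158
-0.0425 z [0.0408 0.0417 0.0424] b [-0.0064  0.0054] 157
-0.0375 z [0.0408 0.0417 0.0424] b [-0.0063  0.0054] 161
-0.0325 z [0.0412 0.0417 0.0424] b [-0.0062  0.0053] 159
0.0325 z [0.0378 0.0385 0.0393] b [-0.008   0.0072] 304
0.0375 z [0.0377 0.0386 0.0394] b [-0.0079  0.0072] 326
0.0425 z [0.0378 0.0385 0.0392] b [-0.0082  0.0075] 341
0.0475 z [0.0378 0.0386 0.0393] b [-0.0082  0.0075] 350
0.0525 z [0.0378 0.0386 0.0394] b [-0.0081  0.0074] 351
0.0575 z [0.0378 0.0385 0.0393] b [-0.0076  0.0069] 351
0.0625 z [0.0374 0.0384 0.0392] b [-0.0057  0.005 ] 149
```

```bash
python3 - <<'E'
from h import *
f=np.load('scene0.npz');K,R,t=f['K'],f['R'],f['t']
print(ray(372,226,.025,K,R,t),ray(355,280,.03,K,R,t))
E
```

```text
[0.75978218 0.08419227 0.025     ] [ 0.78841098 -0.05209132  0.03      ]
```

>>> apply_moves(
  increments=[
    {"jaw":1,"dx":0,"dy":0.5,"dz":1.5,"turn":0},
    {"jaw":1,"dx":0,"dy":1,"dz":2,"turn":0},
    {"jaw":1,"dx":0,"dy":1.5,"dz":2,"turn":0},
    {"jaw":1,"dx":0,"dy":2,"dz":2,"turn":0},
    {"jaw":1,"dx":0,"dy":2,"dz":0.7,"turn":0},
  ],
)

```text
time: 20.57
tcp_pos: [0.3708, -0.1987, 0.1181]
orientation: [0.019, 1.0, -0.001, 0.002]
wrist_force: [1.2, -0.8, -1.1]
opening: 0.115
grip_force: 58.7
```

>>> apply_moves(
  increments=[
    {"jaw":1,"dx":0,"dy":2,"dz":0,"turn":0},
    {"jaw":1,"dx":0,"dy":2,"dz":0,"turn":0},
    {"jaw":1,"dx":0,"dy":2,"dz":0,"turn":0},
    {"jaw":1,"dx":0,"dy":2,"dz":0,"turn":0},
    {"jaw":1,"dx":0,"dy":2,"dz":0,"turn":0},
  ],
)

```text
time: 20.98
tcp_pos: [0.3689, -0.0969, 0.1153]
orientation: [0.019, 1.0, 0.0, -0.0]
wrist_force: [0.3, -0.5, -0.6]
opening: 0.117
grip_force: 58.7
```

>>> apply_moves(
  increments=[
    {"jaw":1,"dx":0,"dy":2,"dz":0,"turn":0},
    {"jaw":1,"dx":0,"dy":2,"dz":0,"turn":0},
    {"jaw":1,"dx":0,"dy":2,"dz":0,"turn":0},
    {"jaw":1,"dx":0,"dy":2,"dz":0,"turn":0},
    {"jaw":1,"dx":0,"dy":2,"dz":0,"turn":0},
  ],
)

```text
time: 21.4
tcp_pos: [0.3689, 0.003, 0.1152]
orientation: [0.019, 1.0, 0.0, -0.0]
wrist_force: [-0.2, 0.2, -0.2]
opening: 0.111
grip_force: 58.7
```

>>> apply_moves(
  increments=[
    {"jaw":1,"dx":0,"dy":2,"dz":0,"turn":0},
    {"jaw":1,"dx":0,"dy":2,"dz":0,"turn":0},
    {"jaw":1,"dx":0,"dy":2,"dz":0,"turn":0},
    {"jaw":1,"dx":0,"dy":2,"dz":0,"turn":0},
    {"jaw":1,"dx":0,"dy":2,"dz":0,"turn":0},
  ],
)

```text
time: 21.82
tcp_pos: [0.3689, 0.103, 0.1152]
orientation: [0.019, 1.0, 0.0, -0.0]
wrist_force: [0.4, -0.3, -0.9]
opening: 0.113
grip_force: 58.7
```

>>> apply_moves(
  increments=[
    {"jaw":1,"dx":1,"dy":1.5,"dz":0,"turn":0},
    {"jaw":1,"dx":2,"dy":1.5,"dz":0.1,"turn":0},
    {"jaw":1,"dx":2,"dy":1.5,"dz":0.1,"turn":0},
    {"jaw":1,"dx":2,"dy":1.3,"dz":0,"turn":0},
    {"jaw":1,"dx":2,"dy":0.8,"dz":0,"turn":0},
  ],
)

```text
time: 22.23
tcp_pos: [0.4598, 0.1694, 0.1171]
orientation: [0.018, 1.0, 0.0, -0.0]
wrist_force: [0.2, 0.4, -0.2]
opening: 0.114
grip_force: 58.7
```

>>> apply_moves(
  increments=[
    {"jaw":1,"dx":2,"dy":0.5,"dz":0,"turn":0},
    {"jaw":1,"dx":2,"dy":0,"dz":0,"turn":0},
    {"jaw":1,"dx":2,"dy":0,"dz":0,"turn":0},
    {"jaw":1,"dx":2,"dy":0,"dz":0,"turn":0},
    {"jaw":1,"dx":1.5,"dy":0,"dz":0,"turn":0},
  ],
)

```text
time: 22.65
tcp_pos: [0.5556, 0.173, 0.1169]
orientation: [0.019, 1.0, -0.0, -0.0]
wrist_force: [-0.8, -0.2, -0.6]
opening: 0.112
grip_force: 58.7
```

>>> apply_moves(
  increments=[
    {"jaw":1,"dx":1,"dy":0,"dz":0,"turn":0},
    {"jaw":1,"dx":0,"dy":0,"dz":0,"turn":0},
    {"jaw":1,"dx":0,"dy":0,"dz":0,"turn":0},
    {"jaw":1,"dx":0,"dy":0,"dz":0,"turn":0},
    {"jaw":1,"dx":0,"dy":0,"dz":0,"turn":0},
  ],
)

```text
time: 23.07
tcp_pos: [0.5631, 0.173, 0.1172]
orientation: [0.019, 1.0, -0.0, -0.001]
wrist_force: [-0.4, -0.1, -0.6]
opening: 0.111
grip_force: 58.7
```

```bash
python3 wr.py .09 | awk 'NR==1||/^-0.0[34567]/||/^0.0[3456]/'; python3 sp.py fin; python3 - <<'E'
from h import *
f=np.load('sidefin.npz');p=f['p']; g=np.load('scenefin.npz')['p']
save(np.hstack([cv2.resize(p[100:340,220:460],(400,400)),cv2.resize(g[80:340,140:400],(400,400))]),'last.png')
E
```

```text
[0.5631 0.173  0.1172] [-0.4 -0.1 -0.6] cam a,b 0.077 z 0.261
-0.0625 z [0.1223 0.1229 0.1237] b [-0.0054  0.0041] 27
-0.0575 z [0.1224 0.1231 0.1237] b [-0.006  0.005] 139
-0.0525 z [0.1225 0.1231 0.1238] b [-0.0059  0.0049] 142
-0.0475 z [0.1222 0.1231 0.1237] b [-0.0064  0.0055] 159
-0.0425 z [0.1221 0.1231 0.1238] b [-0.0064  0.0054] 158
-0.0375 z [0.1224 0.1232 0.1238] b [-0.0063  0.0054] 162
-0.0325 z [0.1226 0.1233 0.1239] b [-0.0062  0.0053] 161
0.0325 z [0.1196 0.1204 0.1211] b [-0.0079  0.0072] 309
0.0375 z [0.1197 0.1204 0.1213] b [-0.0079  0.0072] 317
0.0425 z [0.1197 0.1204 0.1212] b [-0.0083  0.0075] 348
0.0475 z [0.1197 0.1205 0.1212] b [-0.0082  0.0075] 355
0.0525 z [0.1195 0.1205 0.1213] b [-0.0081  0.0074] 351
0.0575 z [0.1197 0.1205 0.1212] b [-0.0076  0.0069] 344
0.0625 z [0.1192 0.1205 0.1213] b [-0.0057  0.0049] 147
[0.5633 0.1731 0.1173] [-0.1 -0.  -0.1] 0.112
scene 263 81
side 271 176
```

View pics/last.png

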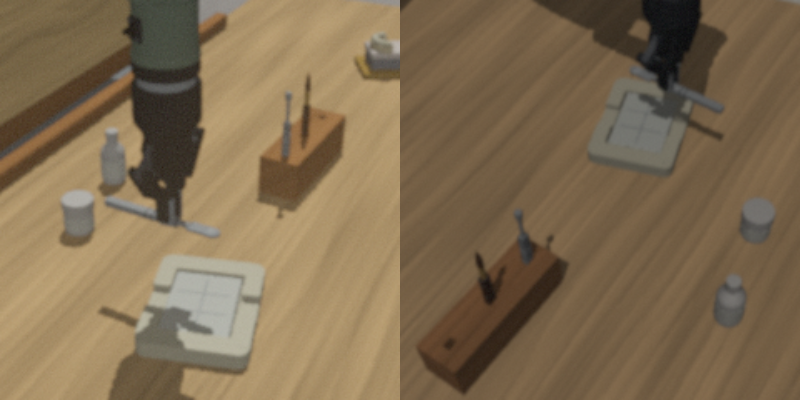

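The plate lies flat in the tray (left (205,300)), and the spatula is level over it (left (160,215)). The brush and plugger are still in the stand, and the jar and bottle are untouched. Handing in.

```bash
python3 -c "
from plant import ctrl
print(ctrl.hand_in())"
```

```text
the job is handed in; nothing more can be done
None
```

Job handed in at about 23 s: the plate is seated level in the tray, and the spatula is held level and blade-flat about 10 cm above the plate's middle; after it slipped in the grip while being turned, I laid it on the bench and regripped it.

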